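# Square a plaster mould to the bench stop

## Robot

A 6-joint arm with a two-finger parallel gripper is mounted at the origin on the work surface. World frame = base frame: x ahead of the robot, y to its left, z up, the work surface at z = 0. Lengths are in m, angles in degrees, forces in N, time in s.
With the tool pointing down it reaches from about 0.375 to 0.9 m from the base axis. Payload 3.1 kg.
Tool frame: the origin (TCP) lies midway between the tips of the shut fingers; the grasp point (between the pads) lies behind it (arm.pinch_z is the z of the grasp point in the tool frame, in m); z points along the fingers, y is the direction in which the jaws open and shut (so a half turn about z gives the same grasp; the last joint's range is limited). The gripper opens to 85 mm and grips with 20 to 120 N. Pads are 22 mm wide; open, the fingers measure 114 mm over their backs; the gripper's body (76 mm by 85 mm) begins 54 mm behind the grasp point. The pads swing forward as they close: fully open they stand 13 mm farther back than shut.
Start: joints at [63.856, 30.224, 82.088, -0, 67.689, -10.227], TCP at [0.171, 0.601, 0.231] pointing down, gripper open.
Joint ranges: [-176.69, 176.69], [-43.24, 126.21], [12.49, 139.97], [-82, 262], [0, 151.66], [-163.58, 163.58]. Speed limits (degrees/s): [159.86, 159.86, 180, 180, 180, 180].

## Interface

Orientations are given as [roll, pitch, yaw] about the fixed x, y, z axes, in that order (R = Rz(yaw) Ry(pitch) Rx(roll)).
In Python, from cell import arm gives the robot as it stands.
- The arm moves only by the tool carry_out, never from a script. Its argument "commands" is one flat list of numbers, 5 for each row, row after row: the shift along the tool's x, y, z scaled (see below), then the turn about the tool's z scaled (see below), then the closure, from 0 (fully open) to 1 (shut). In form: [x, y, z, roll, grip, x, y, z, roll, grip, ...]. A call has 1 to 20 rows; each row is the pose to reach, as a shift and turn from the pose commanded when the call began, along the tool's axes at that moment, turning the shorter way round; what a row does not reach only later rows make up. The controller multiplies each number of a shift by 0.5 m and each number of a turn by 180 degrees. A row lasts 1/12 s, in which the tool goes at most 41.7 mm and 7.16 degrees, less where a joint would pass 70% of its speed; a pose out of reach is approached as far as the arm can. A call with a number of a shift or a turn outside -1 to 1 is refused whole. A call with a gripper value outside its range is refused whole. The fingers move at their own pace and stop on an object; the grip force is fixed at half the most. Time passes only in rows, so rows that repeat a pose let the fingers close. It gives the time, the measured TCP pose, the force and the opening at its end, in the units of the state.
- arm.read_state(): the state, without advancing time (a new reading comes with each control period).
- arm.grab_frame(name): name is "scene" or "top" or "wrist"; returns a dict with "frame" (480x640x3 uint8, red, green, blue), "fx", "fy", "cx", "cy" (pixels), "R" (3x3) and "t" (3): a world point X has camera coordinates R X + t. Camera axes: x right, y down, z forward; pixel columns grow to the right and rows downward; lengths in m; the calibration is good to about 2 mm. A picture is of the moment at which its call begins. There is no depth.
- arm.finish_job(): hands the job in, once; it reports no verdict.
The state is a dict: "time": time; "qpos": joint angles; "dq": joint speeds; "joint_torque": joint torques, N m; "eef_pos": TCP position; "eef_rot": TCP orientation; "ft_force": force on the tool from outside, world axes, zero at the start; "torque": the same for the moment, N m; "gripper_width": finger opening in m.
Only numpy, scipy, OpenCV 4.12 (cv2) and the standard library are available. Lean on these libraries where they do the work, as an engineer would, in place of code of your own. Each camera call takes 0.05 s, during which the arm holds its last target.

## Task

Walk the heavy plaster mould round on the bench, pushing its corners in turn with the fingertips, until its blue face looks squarely at the dark wooden stop while it is still clear of it; then slide it home so that the whole blue face lies flush against the stop, and let go. It must not touch the stop while it stands askew (plaster corners chip), and it stays flat on the bench, never lifted or tipped. Leave the pottery and tools around it where they are.

Things in the scene. Friction and masses are not known exactly. Their poses are not given: they have to be found in the camera images.
- mould: white plaster block 110 (x) by 180 (y) by 60 mm tall, 1 to 1.6 kg, loose on the bench, rosette on top; slides at 5 to 20 N; pushed 70 mm off the middle of a long side it turns 1 rad per 120 mm. Its long side at own +x, 55 mm from the origin, is blue, with a blue stripe along that top edge. Origin: centre of underside. Starts 40 to 75 degrees counter-clockwise (from above) of facing the stop
- blue_left (a point): the end of the blue face at the block's own +y, 30 mm above the bench (block frame 55, 90, 30 mm)
- blue_right (a point): the end of the blue face at the block's own -y, 30 mm above the bench (block frame 55, -90, 30 mm)
- stop: the stop: a dark wooden batten bolted to the bench on the far side of the block, 36 mm thick (its x), 460 mm long (its y), 45 mm tall, immovable. Origin at the centre of its underside; its own x points away from the robot (it may be turned up to about 12 degrees)
- stop_face (a point): middle of the stop's near face (the one towards the robot and the block), 30 mm up; axes as the stop's, so the face is the plane x = 0 here and the block lies on the -x side
- mug: blue ceramic mug, 76 mm across, 85 mm tall; origin at the centre of its underside. Bystander
- jar: glaze jar with a red cap, 64 mm across, 90 mm tall; origin at the centre of its underside. Bystander
- pot: small terracotta pot, 90 mm across, 90 mm tall; origin at the centre of its underside. Bystander
- bowl: white bowl, 150 mm across, 60 mm tall; origin at the centre of its underside. Bystander
- spatula: spatula with a wooden handle, about 280 mm long, lying flat; origin under it, handle towards its own -x. Bystander
- brush: brush with a wooden handle, about 200 mm long, lying flat; origin under it, handle towards its own -x. Bystander
Mind the look-alikes: they are no part of the job. Leave any red or yellow look-alike of the mould alone.

How it is judged:
By the outcome, as a careful person would: the job done as asked, in the order asked, and still so for the second after the job is handed in, with the robot touching nothing.
It also fails if it takes over 72 s, if anything falls off the work surface, if the arm or the gripper's body presses on something with over 40 N, if the wrist force passes 120 N, or if a joint passes its speed limit or range.

## Working session

There is one attempt and no reset: what is moved stays moved. The work goes in short steps, Python scripts to look and compute and a tool call to move; the robot and the scene stay as the last step left them, time stands still between calls to the robot, and variables do not carry over. Pictures are saved under pics/ and viewed, and the job is handed in when it is done.

Besides the shell and the picture viewer there is one more tool, called after "Emit:" as name(argument=value, ...) on one line, values as JSON. carry_out: Moves the arm, as the interface text tells. Shifts and turns lie within -1 to 1; 1 stands for 0.5 m of shift or 180 degrees of turn. Its arguments: {"type":"object","properties":{"commands":{"type":"array","items":{"type":"number"}}},"required":["commands"]}

```bash
mkdir -p pics; ls; python3 - <<'E'
from cell import arm
import cv2
print(arm.read_state(), arm.pinch_z)
for n in ["scene","top","wrist"]:
    f=arm.grab_frame(n)
    cv2.imwrite(f"pics/{n}0.png",f["frame"][:,:,::-1])
    print(n,f["fx"],f["fy"],f["cx"],f["cy"],f["R"],f["t"])
E
```

```text
pics
{'time': 0.0, 'qpos': array([ 6.38550239e+01,  3.02773880e+01,  8.21559152e+01,  1.53937376e-03,
        6.76904544e+01, -1.02272560e+01]), 'dq': array([ 0.03441829,  0.03277427,  0.03692156, -0.06125004,  0.07490544,
       -0.0825287 ]), 'joint_torque': array([ 2.09950454e-04, -4.42362499e+01, -1.78026617e+01, -8.72011788e-05,
        8.41752189e-03,  2.72666306e-06]), 'eef_pos': array([0.17105476, 0.60039435, 0.23035317]), 'eef_rot': array([-1.79878461e+02, -2.33737742e-02,  1.64081669e+02]), 'ft_force': array([-0.14949767,  0.46706054,  0.5039206 ]), 'torque': array([0.02408723, 0.01939418, 0.05836212]), 'gripper_width': 0.0857651953941298} -0.0187
scene 504.36418624787063 504.36418624787063 321.2853338760324 241.03879592381324 [[-0.73962503  0.67295453  0.00932823]
 [ 0.45146827  0.50637969 -0.73468089]
 [-0.49913045 -0.53917698 -0.67834871]] [ 0.38354553 -0.21073329  1.62696574]
top 572.6860287179229 572.6860287179229 316.6398020892248 236.5761478836081 [[-0.00599171 -0.99997576 -0.00354563]
 [-0.97542172  0.00662551 -0.22024662]
 [ 0.22026478  0.00213883 -0.97543778]] [0.00772561 0.52089144 1.37496444]
wrist 407.79535823362573 407.79535823362573 323.6727304002716 237.37125953469425 [[ 0.27359948  0.96184265 -0.00142706]
 [ 0.91686707 -0.26035706  0.30260366]
 [ 0.29068556 -0.08410063 -0.95311541]] [-0.62512847 -0.03999436  0.37962331]
```

View pics/top0.png

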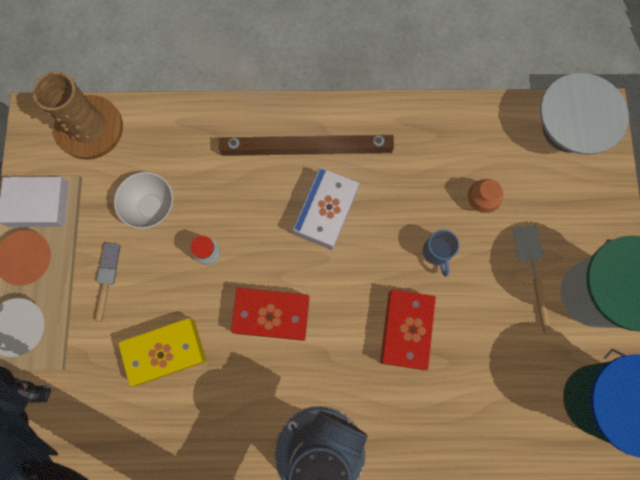

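View pics/scene0.png

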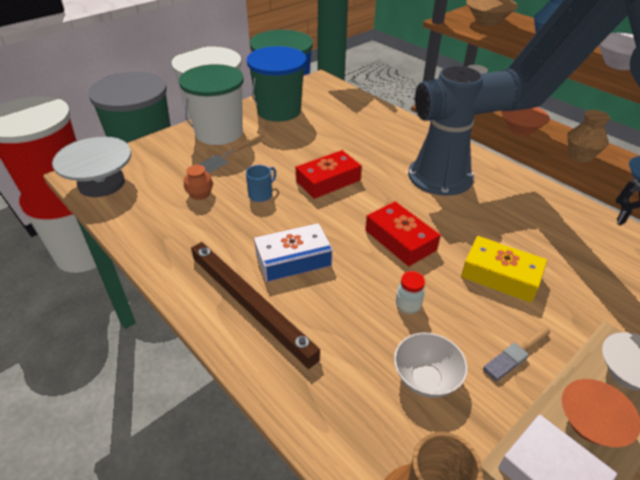

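The pictures show three look-alikes and one match. Red blocks are at top px (270,314) and (409,330), a yellow one at (161,352), and the white one with the blue stripe at (327,208). Only the white one fits. The stop is at (306,145). Next I'll take an enlarged crop and measure.

```bash
cat > h.py <<'E'
from cell import arm
import cv2, numpy as np
def ray(f,uv,z):
    uv=np.atleast_2d(uv).astype(float); R=np.array(f["R"]);t=np.array(f["t"])
    d=np.c_[(uv[:,0]-f["cx"])/f["fx"],(uv[:,1]-f["cy"])/f["fy"],np.ones(len(uv))]@R
    C=-R.T@t
    return C+d*((z-C[2])/d[:,2])[:,None]
def proj(f,X):
    c=np.atleast_2d(X)@np.array(f["R"]).T+np.array(f["t"])
    return np.c_[f["fx"]*c[:,0]/c[:,2]+f["cx"],f["fy"]*c[:,1]/c[:,2]+f["cy"]]
def tri(f1,u1,f2,u2):
    A=[];b=[]
    for f,u in((f1,u1),(f2,u2)):
        R=np.array(f["R"]);t=np.array(f["t"])
        d=np.array([(u[0]-f["cx"])/f["fx"],(u[1]-f["cy"])/f["fy"],1])@R; d/=np.linalg.norm(d)
        P=np.eye(3)-np.outer(d,d); A.append(P); b.append(P@(-R.T@t))
    A=np.vstack(A);b=np.hstack(b); x=np.linalg.lstsq(A,b,rcond=None)[0]
    return x, np.linalg.norm(A@x-b)
E
python3 - <<'E'
import cv2
t=cv2.imread("pics/top0.png"); s=cv2.imread("pics/scene0.png")
cv2.imwrite("pics/ctop.png",cv2.resize(t[120:270,200:400],None,fx=4,fy=4,interpolation=cv2.INTER_CUBIC))
cv2.imwrite("pics/cscene.png",cv2.resize(s[210:360,180:380],None,fx=4,fy=4,interpolation=cv2.INTER_CUBIC))
E
```

```text
(no output)
```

View pics/ctop.png

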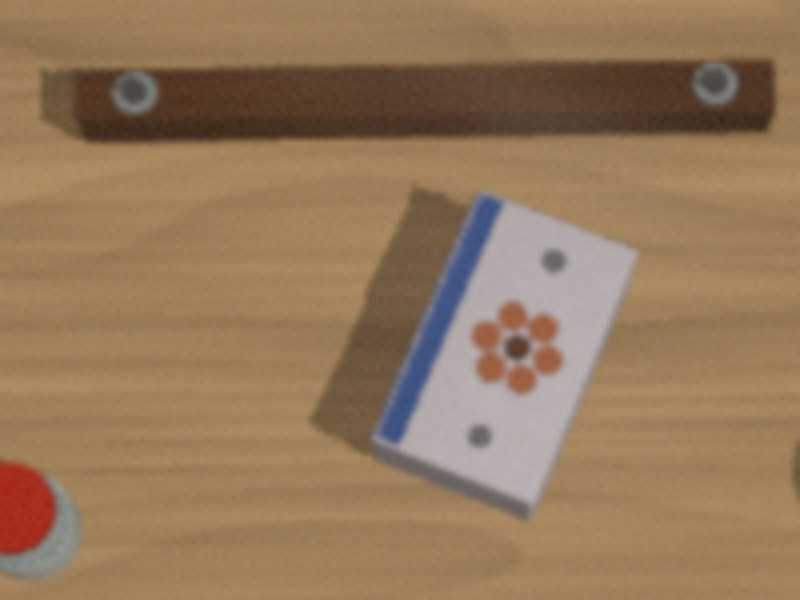

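View pics/cscene.png

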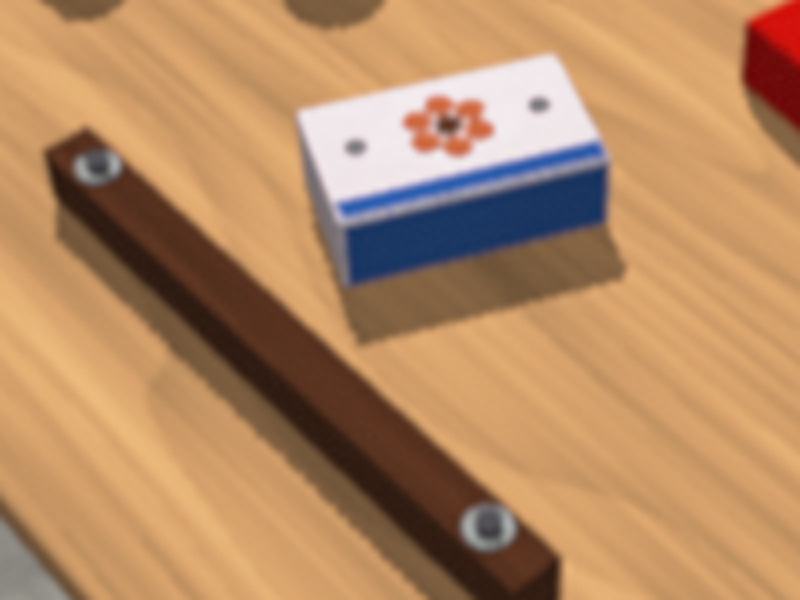

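View pics/wrist0.png

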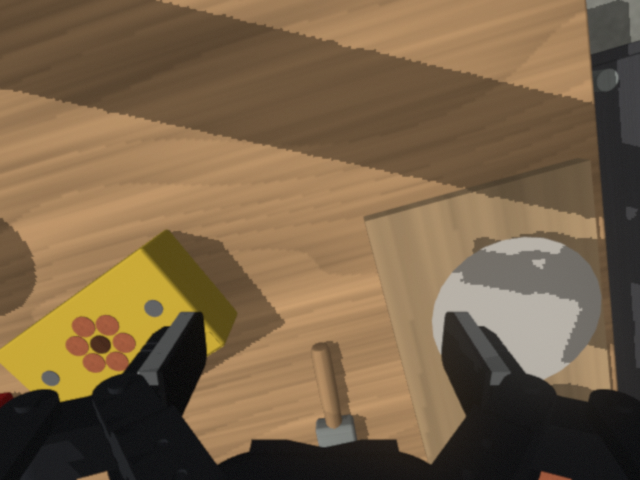

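```bash
python3 - <<'E'
from h import *
T=arm.grab_frame("top");S=arm.grab_frame("scene")
ct=np.array([[375,438],[480,192],[638,253],[532,503]])/4+[200,120]
cs=np.array([[607,157],[345,218],[297,110],[557,55]])/4+[180,210]
for a,b,n in zip(ct,cs,["bl","br","back r","back l"]): print(n,tri(T,a,S,b),ray(T,a,.06)[0],ray(S,b,.06)[0])
# stop near top edge & bolts
for a,b in(((134,92),(97,168)),((134,92),(488,526)),((715,82),(97,168))):
    print("bolt",tri(T,np.array(a)/4+[200,120],S,np.array(b)/4+[180,210]))
a=np.array([[85,119],[770,114],[88,140],[768,130],[78,68],[775,60]])/4+[200,120]
print("near top",ray(T,a[:2],.045),"near bottom",ray(T,a[2:4],0),"far",ray(T,a[4:],.045))
b=np.array([[85,128],[558,558]])/4+[180,210]
print(ray(S,b,.045), "S far edge", ray(S,np.array([[45,152],[510,600]])/4+[180,210],.045))
# top px of bystanders
for n,u in dict(mug=(441,247),jar=(203,246),red1=(270,314),red2=(409,330),pot=(486,194),bowl=(144,200)).items(): print(n,ray(T,u,.085)[0] if n[0]!='r' else ray(T,u,.06)[0])
E
```

```text
bl (array([0.53939245, 0.06170034, 0.0586813 ]), np.float64(1.6945585796793348e-05)) [0.53906929 0.06165253 0.06      ] [0.54036797 0.06267791 0.06      ]
br (array([ 0.69947867, -0.00447486,  0.06189107]), np.float64(0.001628762238141667)) [ 0.700995   -0.00531742  0.06      ] [ 0.69782679 -0.00498091  0.06      ]
back r (array([ 0.65967086, -0.10579381,  0.05825414]), np.float64(0.00029992787852383654)) [ 0.6592608  -0.10581371  0.06      ] [ 0.66061141 -0.10395458  0.06      ]
back l (array([ 0.49640151, -0.03524377,  0.05770609]), np.float64(0.0018807821826343244)) [ 0.49680779 -0.03619596  0.06      ] [ 0.49751441 -0.03209746  0.06      ]
bolt (array([0.79458341, 0.12764599, 0.24362347]), np.float64(0.1596978115617948))
bolt (array([0.77622451, 0.22071576, 0.0471646 ]), np.float64(3.4805541256316225e-05))
bolt (array([ 0.78062323, -0.15955755,  0.04494997]), np.float64(0.001114187451881955))
near top [[ 0.7585161   0.25265668  0.045     ]
 [ 0.75868104 -0.19538387  0.045     ]] near bottom [[ 0.76112516  0.25818882  0.        ]
 [ 0.76489741 -0.19990906  0.        ]] far [[ 0.79416335  0.25835678  0.045     ]
 [ 0.79635338 -0.19999482  0.045     ]]
[[ 0.76550067 -0.19607731  0.045     ]
 [ 0.76095448  0.26011499  0.045     ]] S far edge [[ 0.79710213 -0.19370472  0.045     ]
 [ 0.79731431  0.26281799  0.045     ]]
mug [ 0.486693   -0.29921157  0.085     ]
jar [0.49310342 0.28253471 0.085     ]
red1 [0.32874421 0.11867515 0.06      ]
red2 [ 0.28828908 -0.21669512  0.06      ]
pot [ 0.62081244 -0.41857793  0.085     ]
bowl [0.61124897 0.43413656 0.085     ]
```

Emit:
carry_out(commands=[-0.588,-0.685,0,0.54,1,-0.588,-0.685,0,0.54,1,-0.588,-0.685,0,0.54,1,-0.588,-0.685,0,0.54,1,-0.588,-0.685,0,0.54,1,-0.588,-0.685,0,0.54,1,-0.588,-0.685,0,0.54,1,-0.588,-0.685,0,0.54,1,-0.588,-0.685,0,0.54,1,-0.588,-0.685,0,0.54,1,-0.588,-0.685,0,0.54,1,-0.588,-0.685,0,0.54,1,-0.588,-0.685,0,0.54,1,-0.588,-0.685,0,0.54,1,-0.588,-0.685,0,0.54,1])

```text
time: 1.5
eef_pos: [0.3604, 0.1906, 0.2314]
eef_rot: [180.0, -0.0, 66.7]
ft_force: [0.2, -0.1, -0.4]
gripper_width: -0.0004
```

Emit:
carry_out(commands=[-0.377,0.466,0,0,1,-0.377,0.466,0,0,1,-0.377,0.466,0,0,1,-0.377,0.466,0,0,1,-0.377,0.466,0,0,1,-0.377,0.466,0,0,1,-0.377,0.466,0,0,1,-0.377,0.466,0,0,1,-0.377,0.466,0,0,1,-0.377,0.466,0.3,0,1,-0.377,0.466,0.3,0,1,-0.377,0.466,0.3,0,1,-0.377,0.466,0.3,0,1,-0.377,0.466,0.43,0,1,-0.377,0.466,0.43,0,1,-0.377,0.466,0.43,0,1])

```text
time: 2.83
eef_pos: [0.4962, -0.0707, 0.0124]
eef_rot: [-179.4, 0.0, 67.0]
ft_force: [-0.2, 0.6, 0.3]
gripper_width: -0.0002
```

```bash
python3 - <<'E'
from h import *
T=arm.grab_frame("top")["frame"];S=arm.grab_frame("scene")["frame"]
a=cv2.resize(T[120:300,200:400],None,fx=2,fy=2);b=cv2.resize(S[150:330,180:380],None,fx=2,fy=2)
cv2.imwrite("pics/a1.png",np.hstack([a,b])[:,:,::-1]); print(arm.read_state()["eef_pos"])
E
```

```text
[ 0.49928933 -0.07215759  0.01616717]
```

View pics/a1.png

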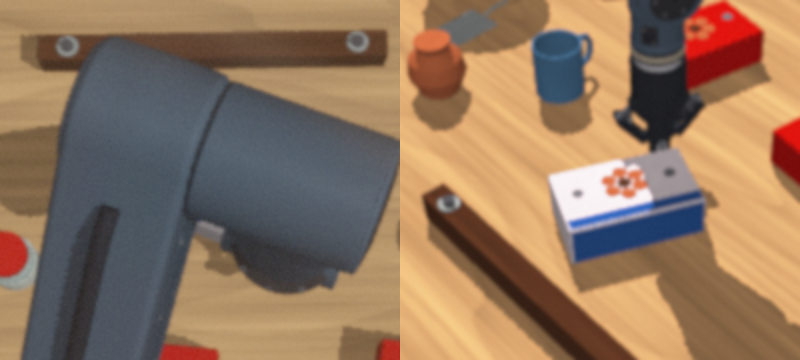

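Emit:
carry_out(commands=[0.02,0,0,0,1,0.036,0,0,0,1,0.048,0,0,0,1,0.061,0,0,0.017,1,0.073,0.001,0,0.033,1,0.085,0.003,0,0.05,1,0.098,0.005,0,0.067,1,0.11,0.008,0,0.083,1,0.122,0.012,0,0.1,1,0.134,0.016,0,0.117,1,0.146,0.021,0,0.133,1,0.157,0.026,0,0.15,1,0.168,0.032,0,0.167,1,0.179,0.039,0,0.183,1,0.179,0.039,0,0.183,1])

```text
time: 4.18
eef_pos: [0.5523, 0.0018, 0.018]
eef_rot: [-179.9, 0.1, 34.0]
ft_force: [-3.5, -1.8, 3.6]
gripper_width: 0.0
```

```bash
python3 - <<'E'
from h import *
S=arm.grab_frame("scene")["frame"]
cv2.imwrite("pics/a2.png",cv2.resize(S[180:330,180:380],None,fx=4,fy=4,interpolation=cv2.INTER_CUBIC)[:,:,::-1]); print(arm.read_state()["eef_pos"])
E
```

```text
[0.55240176 0.00172636 0.01801884]
```

View pics/a2.png

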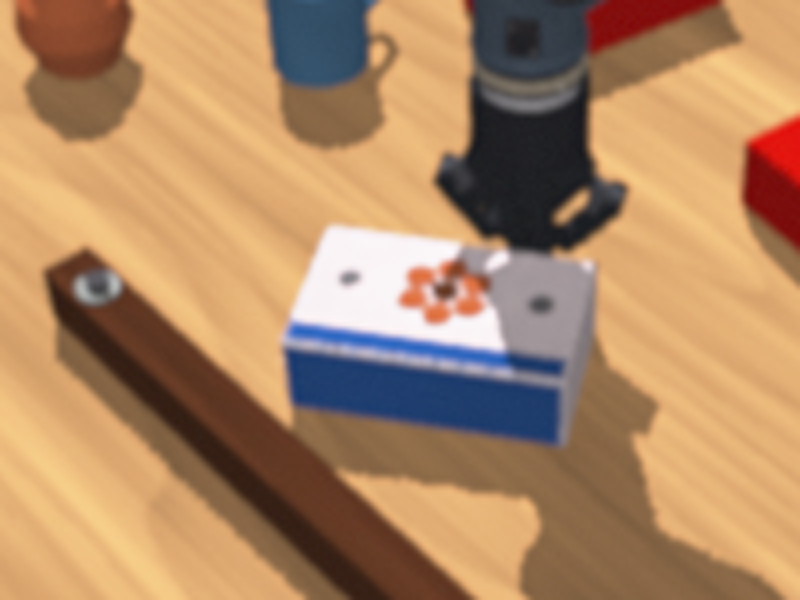

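```bash
cat >> h.py <<'E'
def pose(f,P,z=.06):
    X=ray(f,P,z)[:,:2]  # bl,br,backr,backl
    xa=(X[0]+X[1]-X[2]-X[3])/2; ya=(X[0]+X[3]-X[1]-X[2])/2
    print("corners",X.round(4).tolist(),"len",np.linalg.norm(xa),np.linalg.norm(ya))
    print("centre",X.mean(0),"yaw x",np.degrees(np.arctan2(xa[1],xa[0])),"yaw y",np.degrees(np.arctan2(-ya[0],ya[1])))
E
python3 - <<'E'
from h import *
S=arm.grab_frame("scene")
pose(S,np.array([[567,383],[287,347],[330,226],[596,262]])/4+[180,180])
E
```

```text
corners [[0.6216, 0.1141], [0.729, -0.0225], [0.6422, -0.0928], [0.5361, 0.0478]] len 0.10991044218496934 0.17493380441815226
centre [0.63223782 0.01166467] yaw x 38.407181850093636 yaw y 37.615683486094206
```

Emit:
carry_out(commands=[-0.02,0,0,0,1,-0.032,-0.02,0,0,1,-0.034,-0.04,0,0,1,-0.034,-0.06,0,0,1,-0.02,-0.06,0,0,1,-0.008,-0.06,0,0,1,0.003,-0.06,0,0,1,0.015,-0.061,0,0.017,1,0.027,-0.06,0,0.033,1,0.04,-0.06,0,0.05,1,0.052,-0.058,0,0.067,1,0.065,-0.056,0,0.083,1,0.077,-0.053,0,0.1,1,0.089,-0.05,0,0.117,1,0.101,-0.046,0,0.133,1,0.112,-0.042,0,0.15,1,0.124,-0.036,0,0.167,1,0.124,-0.036,0,0.167,1])

```text
time: 5.78
eef_pos: [0.5938, 0.0513, 0.0156]
eef_rot: [-180.0, 0.3, 3.9]
ft_force: [-4.9, -1.7, 1.1]
gripper_width: 0.0001
```

```bash
python3 - <<'E'
from h import *
S=arm.grab_frame("scene")["frame"]
cv2.imwrite("pics/a3.png",cv2.resize(S[200:350,180:380],None,fx=4,fy=4,interpolation=cv2.INTER_CUBIC)[:,:,::-1]); print(arm.read_state()["eef_pos"])
E
```

```text
[0.59390355 0.05101173 0.0156636 ]
```

View pics/a3.png

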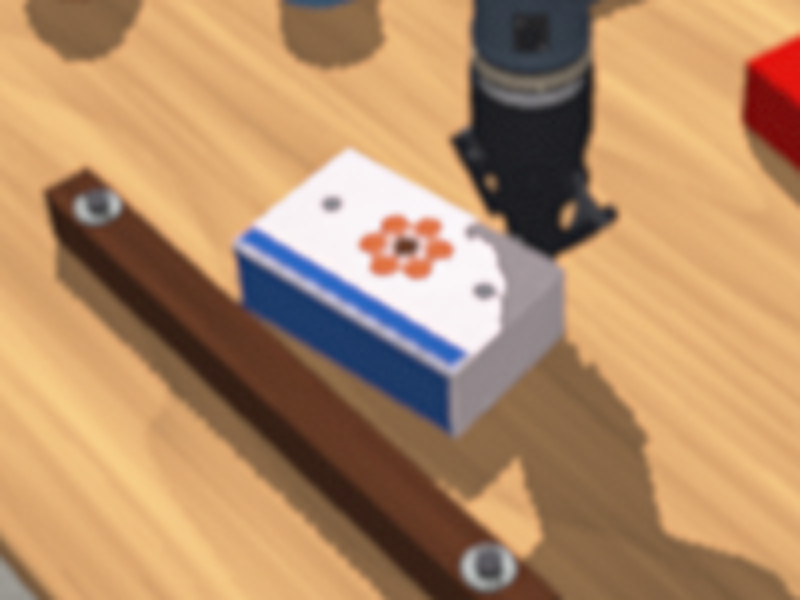

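```bash
python3 - <<'E'
from h import *
S=arm.grab_frame("scene")
pose(S,np.array([[453,373],[237,247],[350,149],[564,267]])/4+[180,200])
# bottoms of blue face
print(ray(S,np.array([[455,437],[243,303]])/4+[180,200],0))
E
```

```text
corners [[0.7086, 0.1112], [0.7417, -0.0569], [0.6343, -0.0818], [0.6026, 0.0905]] len 0.10910177647715637 0.17325452738714192
centre [0.67179576 0.01572051] yaw x 12.052289416101338 yaw y 10.780573940357202
[[ 7.07834520e-01  1.09479352e-01 -1.11022302e-16]
 [ 7.37987018e-01 -6.59159957e-02  0.00000000e+00]]
```

Emit:
carry_out(commands=[-0.067,-0.005,0,0,1,-0.09,0.1,0,0.018,1,-0.09,0.2,0,0.018,1,-0.09,0.3,0,0.018,1,-0.09,0.345,0,0.018,1,-0.09,0.345,0,0.018,1,0,0.345,0,0.018,1,0.06,0.345,0,0.018,1,0.086,0.345,0,0.018,1,0.087,0.33,0,0.018,1,0.087,0.315,0,0.018,1,0.088,0.305,0,0.018,1,0.089,0.295,0,0.018,1,0.089,0.285,0,0.018,1,0.09,0.275,0,0.018,1,0.091,0.265,0,0.018,1,0.091,0.265,0,0.018,1])

```text
time: 7.3
eef_pos: [0.6494, -0.0809, 0.0182]
eef_rot: [179.7, -0.1, 0.8]
ft_force: [-1.4, -8.0, 5.7]
gripper_width: 0.0002
```

```bash
python3 - <<'E'
from h import *
S=arm.grab_frame("scene")["frame"]
cv2.imwrite("pics/a4.png",cv2.resize(S[200:350,180:380],None,fx=4,fy=4,interpolation=cv2.INTER_CUBIC)[:,:,::-1]); print(arm.read_state()["eef_pos"])
S=arm.grab_frame("top")["frame"]
cv2.imwrite("pics/a4t.png",cv2.resize(S[120:270,200:400],None,fx=4,fy=4,interpolation=cv2.INTER_CUBIC)[:,:,::-1])
E
```

```text
[ 0.64935519 -0.08091084  0.01815178]
```

View pics/a4.png

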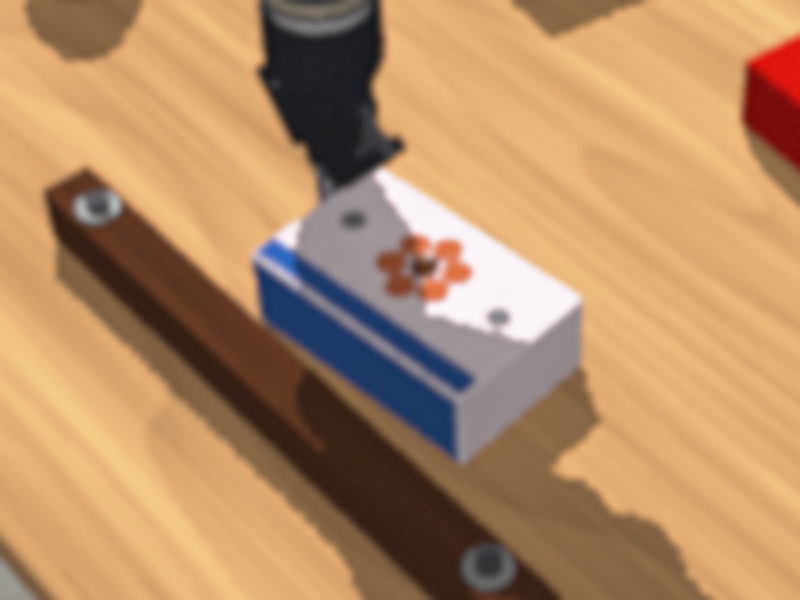

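View pics/a4t.png

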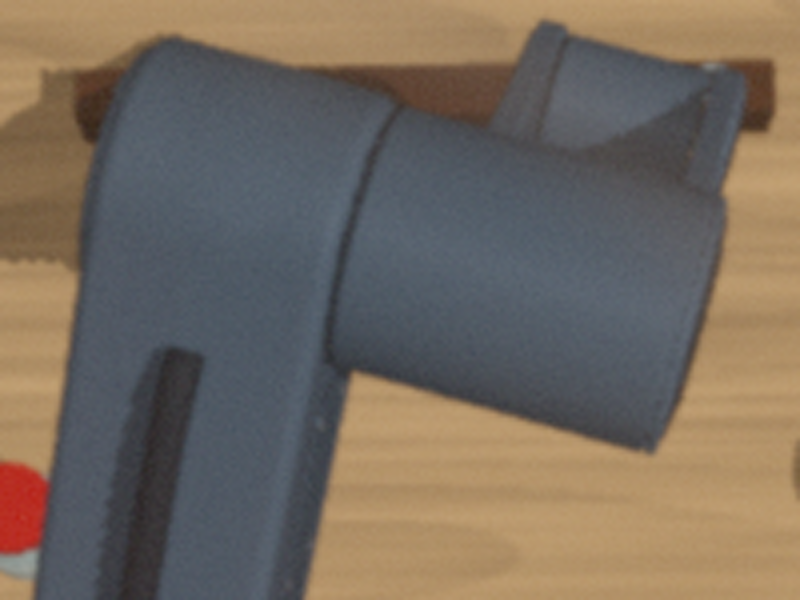

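```bash
python3 - <<'E'
from h import *
S=arm.grab_frame("scene")
pose(S,np.array([[458,395],[257,257],[380,170],[582,300]])/4+[180,200])
E
```

```text
corners [[0.7172, 0.1259], [0.7376, -0.0417], [0.6323, -0.0531], [0.6132, 0.1183]] len 0.10512886750106808 0.17061162043317019
centre [0.67507145 0.03737346] yaw x 5.204966107225482 yaw y 6.637092780772757
```

Emit:
carry_out(commands=[0,0.012,0,0,1,-0.016,0.012,0,0,1,-0.016,0.002,0,0,1,-0.016,-0.006,0,0,1,-0.016,-0.014,0,0,1,-0.016,-0.022,0,0,1,-0.016,-0.022,0,0,1,-0.016,0.02,0,0,1,-0.016,0.06,0,0,0.5,-0.1,0.08,0,0,0.5,-0.16,0.08,0,0,0.5,-0.2,0.08,0,0,0.2,-0.24,0.08,0,0,0,-0.24,0,-0.05,0,0,-0.24,-0.1,-0.05,0,0,-0.24,-0.2,-0.05,0,0,-0.24,-0.25,-0.05,0,0,-0.24,-0.25,-0.05,0,0])

```text
time: 8.95
eef_pos: [0.5239, 0.0515, 0.0412]
eef_rot: [-179.9, 0.3, 1.0]
ft_force: [-1.6, -0.2, 0.1]
gripper_width: 0.0853
```

```bash
python3 - <<'E'
from h import *
S=arm.grab_frame("scene")["frame"]
cv2.imwrite("pics/a5.png",cv2.resize(S[200:350,180:380],None,fx=4,fy=4,interpolation=cv2.INTER_CUBIC)[:,:,::-1]); s=arm.read_state();print(s["eef_pos"],s["eef_rot"],s["gripper_width"],s["ft_force"])
S=arm.grab_frame("top")["frame"]
cv2.imwrite("pics/a5t.png",cv2.resize(S[120:270,200:400],None,fx=4,fy=4,interpolation=cv2.INTER_CUBIC)[:,:,::-1])
E
```

```text
[0.5246217  0.04993538 0.0410804 ] [-179.92561991    0.2142912     1.01243107] 0.08540872943067644 [-0.83503375  0.41967528  0.11242359]
```

View pics/a5.png

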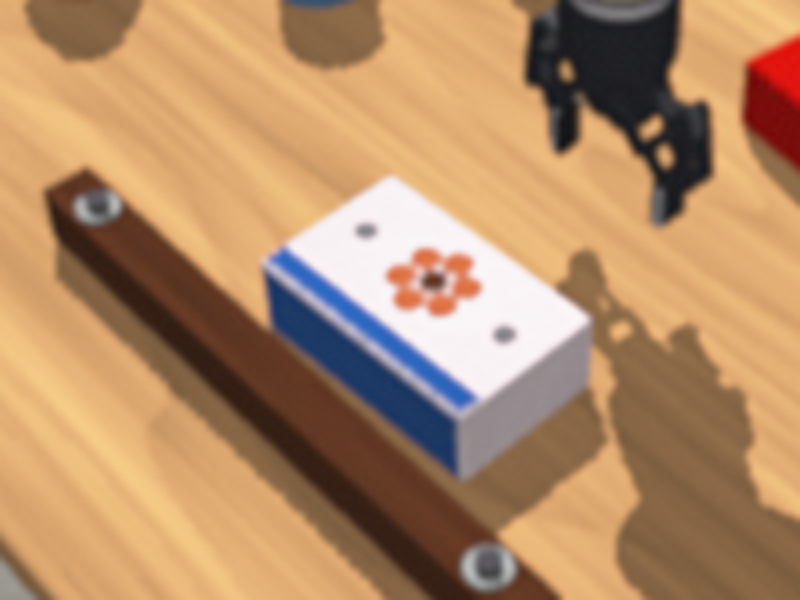

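View pics/a5t.png

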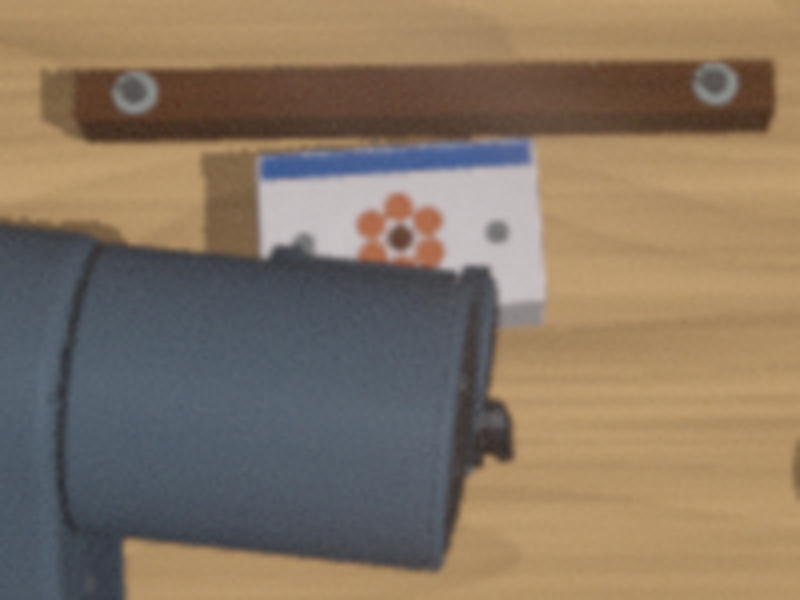

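```bash
cat > e.py <<'E'
from h import *
def blueangle(f,box):
    # fit the blue-stripe's outer boundary and stop bolts
    I=f["frame"].astype(int); x0,y0,x1,y1=box
    hsv=cv2.cvtColor(f["frame"],cv2.COLOR_RGB2HSV)[y0:y1,x0:x1]
    m=((hsv[...,0]>100)&(hsv[...,0]<130)&(hsv[...,1]>110)).astype(np.uint8)
    n,l,s,c=cv2.connectedComponentsWithStats(m); k=1+np.argmax(s[1:,4]); m=(l==k)
    cols=np.where(m.any(0))[0]; cols=cols[4:-4]
    return m,cols,x0,y0
def stripe(box):
    f=arm.grab_frame("top"); m,cols,x0,y0=blueangle(f,box)
    rows=np.array([np.average(np.arange(m.shape[0]),weights=m[:,c]) for c in cols])
    P=ray(f,np.c_[cols+x0,rows+y0],.06); p=np.polyfit(P[:,1],P[:,0],1)
    print("stripe: yaw",-np.degrees(np.arctan(p[0])),"x at ends",P[0,:2],P[-1,:2],len(cols))
E
python3 - <<'E'
from e import *
stripe((240,140,345,175))
T=arm.grab_frame("top")
print(ray(T,np.array([[258,157],[532,140]])/4+[200,120],.06))
S=arm.grab_frame("scene")
pose(S,np.array([[460,413],[265,264],[392,177],[591,321]])/4+[180,200])
# stop yaw from bolts
b=ray(T,np.array([[134,92],[715,82]])/4+[200,120],.046);d=b[0]-b[1];print("stop yaw",np.degrees(np.arctan2(-d[0],d[1])))
E
```

```text
stripe: yaw 3.3729134706957606 x at ends [0.71957043 0.12334518] [ 0.72807124 -0.01840814] 56
[[ 0.72580343  0.13760356  0.06      ]
 [ 0.7361136  -0.03913552  0.06      ]]
corners [[0.7251, 0.137], [0.7375, -0.0335], [0.6306, -0.0428], [0.6208, 0.1345]] len 0.10570454189696135 0.17424912957271424
centre [0.67850925 0.04881649] yaw x 3.1904354902642997 yaw y 3.657089212387504
stop yaw 0.62425683579517
```

Emit:
carry_out(commands=[0.03,0.006,0.06,0,0,0.08,0.006,0.06,0,0,0.12,0.006,0.06,0,0,0.145,0.006,0.06,0,0,0.155,0.006,0.06,0,0,0.161,0.006,0.06,0,0,0.167,0.006,0.06,0,0,0.173,0.006,0.06,0,0,0.179,0.006,0.06,0,0,0.185,0.006,0.06,0,0,0.187,0.006,0.06,0,0,0.187,0.006,0.06,0,0])

```text
time: 10.2
eef_pos: [0.6133, 0.0436, 0.0108]
eef_rot: [-179.9, 0.9, 0.8]
ft_force: [-10.6, -0.7, 8.2]
gripper_width: 0.0849
```

```bash
python3 - <<'E'
from h import *
S=arm.grab_frame("scene")["frame"]
cv2.imwrite("pics/a6.png",cv2.resize(S[200:350,180:380],None,fx=4,fy=4,interpolation=cv2.INTER_CUBIC)[:,:,::-1]); s=arm.read_state();print(s["eef_pos"],s["eef_rot"],s["gripper_width"],s["ft_force"],s["torque"])
E
```

```text
[0.61336236 0.04358725 0.01084782] [-179.93172492    0.92081268    0.7894287 ] 0.08556394553484588 [-11.04954695  -0.64491499   8.31507999] [0.34252353 1.32948405 0.49336908]
```

View pics/a6.png

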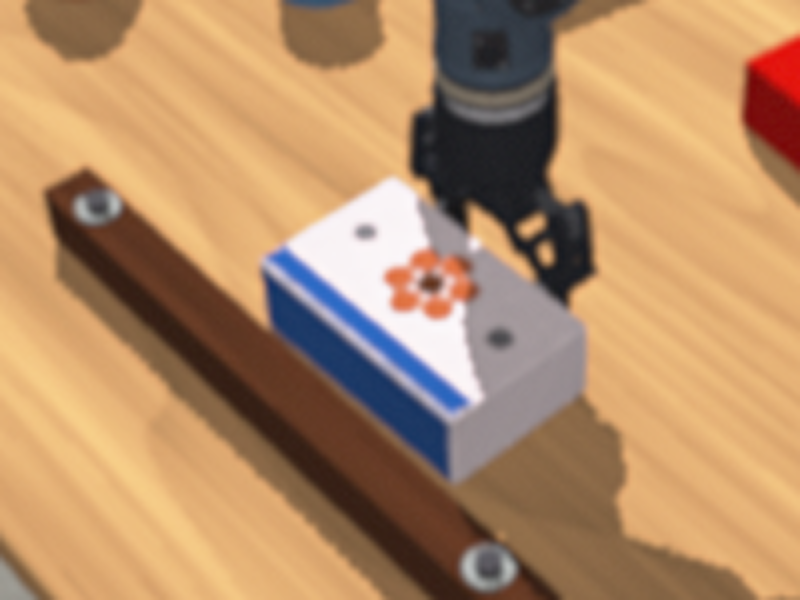

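Emit:
carry_out(commands=[-0.04,0,0,0,0,-0.1,0,-0.02,0,0,-0.16,0,-0.06,0,0,-0.19,0,-0.06,0,0,-0.19,0,-0.06,0,0,-0.19,0,-0.06,0,0])

```text
time: 10.75
eef_pos: [0.5258, 0.0418, 0.0417]
eef_rot: [-180.0, -0.0, 0.6]
ft_force: [0.7, 0.4, -0.1]
gripper_width: 0.0851
```

```bash
python3 - <<'E'
from e import *
s=arm.read_state();print(s["eef_pos"],s["eef_rot"])
stripe((240,140,345,175))
S=arm.grab_frame("top")["frame"]
cv2.imwrite("pics/a7t.png",cv2.resize(S[120:270,200:400],None,fx=4,fy=4,interpolation=cv2.INTER_CUBIC)[:,:,::-1])
S=arm.grab_frame("scene")["frame"]
cv2.imwrite("pics/a7.png",cv2.resize(S[200:350,180:380],None,fx=4,fy=4,interpolation=cv2.INTER_CUBIC)[:,:,::-1])
E
```

```text
[0.52581193 0.04181099 0.04172314] [-1.79996806e+02 -6.28628577e-03  6.11834209e-01]
stripe: yaw 1.5956646698887864 x at ends [0.72499928 0.12083153] [ 0.72809011 -0.01582965] 54
```

View pics/a7t.png

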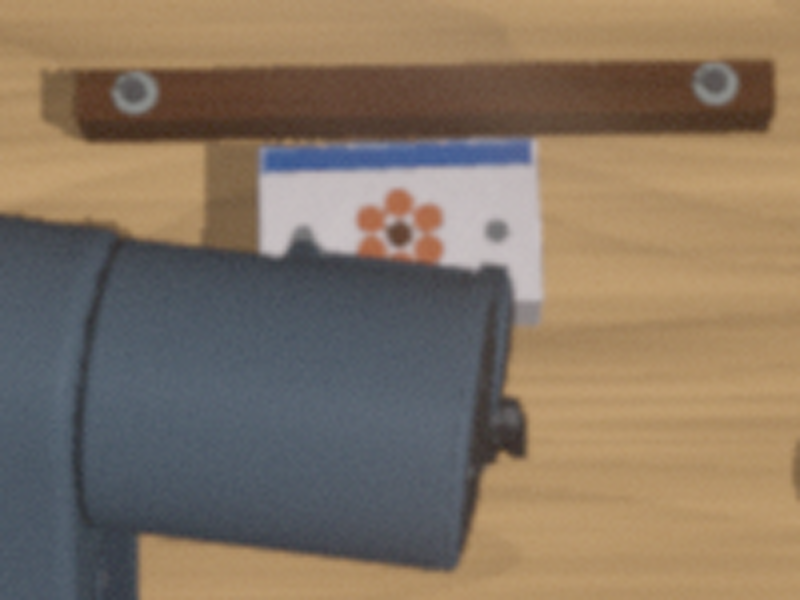

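View pics/a7.png

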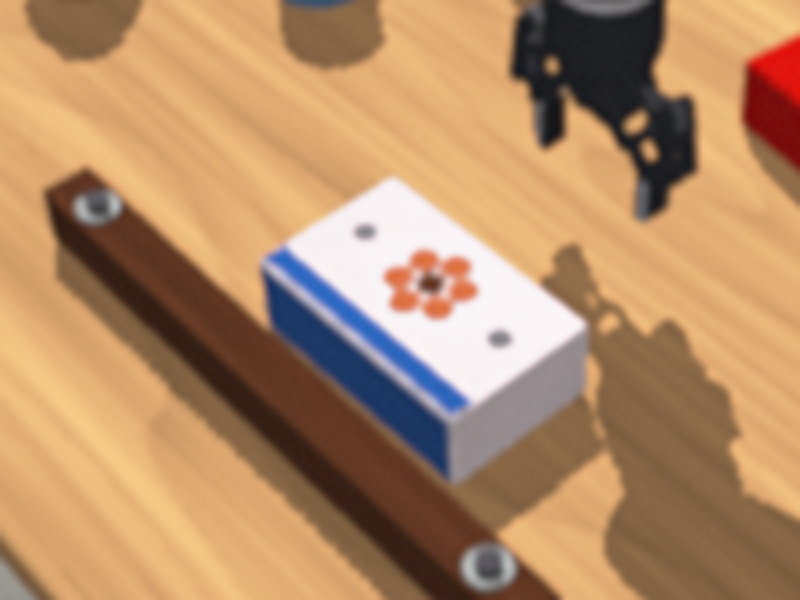

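Emit:
carry_out(commands=[0.03,-0.014,0.06,0,0,0.08,-0.014,0.06,0,0,0.12,-0.014,0.06,0,0,0.15,-0.014,0.06,0,0,0.165,-0.014,0.06,0,0,0.171,-0.014,0.06,0,0,0.177,-0.014,0.06,0,0,0.183,-0.014,0.06,0,0,0.189,-0.014,0.06,0,0,0.196,-0.014,0.06,0,0,0.198,-0.014,0.06,0,0])

```text
time: 11.82
eef_pos: [0.6168, 0.0509, 0.0107]
eef_rot: [-179.9, 1.0, 0.7]
ft_force: [-14.1, 0.6, 10.3]
gripper_width: 0.0854
```

Emit:
carry_out(commands=[-0.04,0,0,0,0,-0.1,0,-0.02,0,0,-0.16,0,-0.06,0,0,-0.2,0,-0.06,0,0,-0.2,0,-0.06,0,0,-0.2,0,-0.06,0,0])

```text
time: 12.32
eef_pos: [0.5244, 0.049, 0.0417]
eef_rot: [-180.0, 0.0, 0.6]
ft_force: [0.9, -0.5, 0.8]
gripper_width: 0.0851
```

```bash
python3 - <<'E'
from e import *
s=arm.read_state();print(s["eef_pos"],s["eef_rot"])
stripe((240,135,345,175))
S=arm.grab_frame("top")["frame"]
cv2.imwrite("pics/a8t.png",cv2.resize(S[120:270,200:400],None,fx=4,fy=4,interpolation=cv2.INTER_CUBIC)[:,:,::-1])
E
```

```text
[0.52441474 0.04902635 0.04167429] [-1.79992114e+02  1.94979563e-02  6.25420178e-01]
stripe: yaw 0.5011483300488623 x at ends [0.72772643 0.12086307] [ 0.72943551 -0.0184207 ] 55
```

View pics/a8t.png

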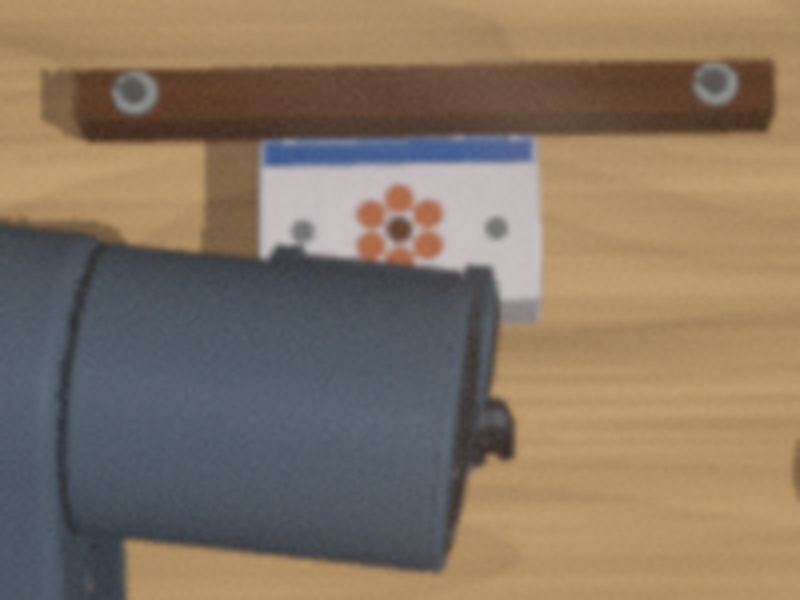

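```bash
python3 - <<'E'
from e import *
F=[arm.grab_frame("top") for _ in range(3)]
f=F[0]; g=np.mean([cv2.cvtColor(a["frame"],cv2.COLOR_RGB2GRAY).astype(float) for a in F],0); g=cv2.GaussianBlur(g,(5,1),0)
def edge(cols,r0,r1,sgn,z):
    d=np.diff(g[r0:r1],axis=0)*sgn; d=np.clip(d,0,None); r=np.arange(r0,r1-1)+.5
    k=d[:,cols].argmax(0); rr=[]
    for c,kk in zip(cols,k):
        s=slice(max(kk-2,0),kk+3); rr.append((d[s,c]*r[s]).sum()/d[s,c].sum())
    P=ray(f,np.c_[cols,rr],z); p=np.polyfit(P[:,1],P[:,0],1)
    for _ in range(3):
        e=P[:,0]-np.polyval(p,P[:,1]); ok=abs(e)<2*np.std(e)+1e-4; p=np.polyfit(P[ok,1],P[ok,0],1)
    print("yaw",-np.degrees(np.arctan(p[0])),"x at y=0",p[1],"x at .05",np.polyval(p,.05),"std",np.std(e),len(cols))
print("far top"); edge(np.r_[242:285,305:370],128,142,-1,.045)
print("near bottom"); edge(np.r_[225:262,338:390],146,160,1,0.)
print("near top"); edge(np.r_[225:262,338:390],142,154,-1,.045)
print("stripe inner edge");edge(np.r_[270:330],156,165,1,.06)
S=arm.grab_frame("scene")
C=cv2.resize(S["frame"][200:350,180:380],None,fx=4,fy=4,interpolation=cv2.INTER_CUBIC)[:,:,::-1]; cv2.imwrite("pics/a8.png",C)
E
```

```text
far top
yaw 0.6489047895660569 x at y=0 0.7964476445101799 x at .05 0.7958813440418264 std 0.0004070130299307658 108
near bottom
yaw 0.5443953972546874 x at y=0 0.762529288071275 x at .05 0.7620541991687013 std 0.00024535341805951617 89
near top
yaw 0.4822050583129828 x at y=0 0.7619263806708458 x at .05 0.7615055674385086 std 0.0036204293095065967 89
stripe inner edge
yaw 0.6444937031088878 x at y=0 0.7222455055513753 x at .05 0.7216830549725809 std 0.0002203626754086192 60
```

View pics/a8.png

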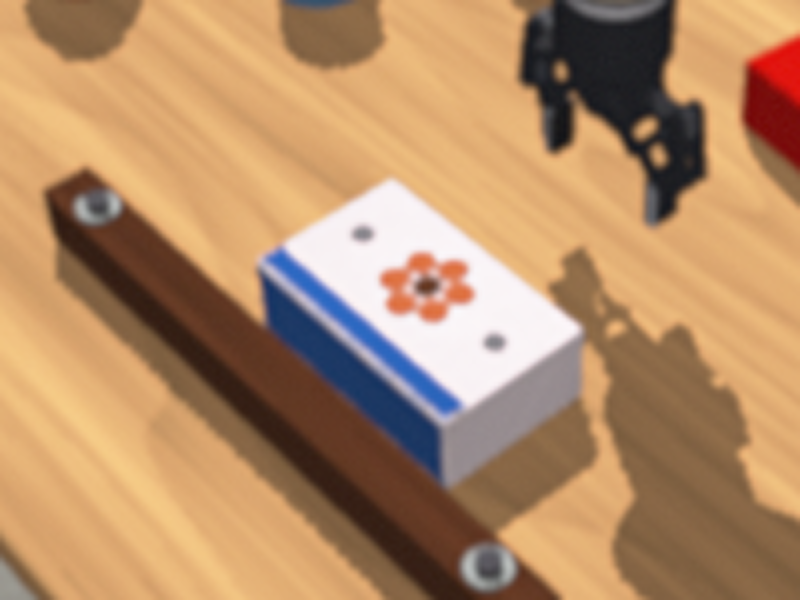

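Emit:
carry_out(commands=[0.04,0,0.06,0,0,0.09,0,0.06,0,0,0.13,0,0.06,0,0,0.16,0,0.06,0,0,0.176,0,0.06,0,0,0.182,0,0.06,0,0,0.187,0,0.06,0,0,0.192,0,0.06,0,0,0.197,0,0.06,0,0,0.202,0,0.06,0,0,0.207,0,0.06,0,0,0.212,0,0.06,0,0,0.217,0,0.06,0,0,0.222,0,0.06,0,0,0.227,0,0.06,0,0,0.232,0,0.06,0,0])

```text
time: 13.95
eef_pos: [0.6315, 0.051, 0.0109]
eef_rot: [-179.9, 1.1, 0.7]
ft_force: [-14.8, -1.0, 10.9]
gripper_width: 0.0857
```

```bash
python3 - <<'E'
from e import *
s=arm.read_state();print(s["eef_pos"],s["eef_rot"],s["ft_force"],s["torque"])
S=arm.grab_frame("scene")
C=cv2.resize(S["frame"][200:350,180:380],None,fx=4,fy=4,interpolation=cv2.INTER_CUBIC)[:,:,::-1]; cv2.imwrite("pics/a9.png",C)
E
```

```text
[0.63154864 0.0509874  0.01090798] [-179.92333497    1.13983885    0.67506748] [-14.79773274  -0.96069747  10.8874157 ] [-0.27949621  1.83377335 -0.04494466]
```

View pics/a9.png

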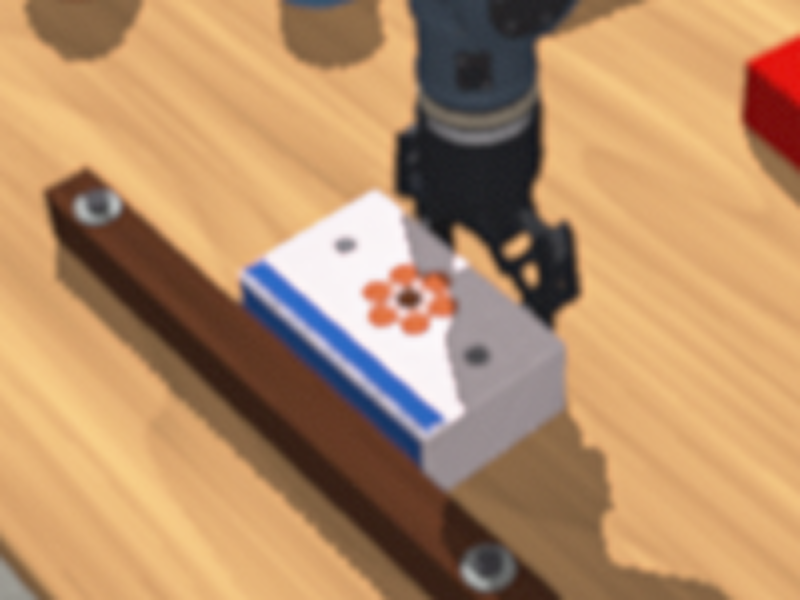

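Emit:
carry_out(commands=[0.003,0,0,0,0,0.006,0,0,0,0,0.009,0,0,0,0,0.012,0,0,0,0,0.014,0,0,0,0,0.016,0,0,0,0,0.018,0,0,0,0])

```text
time: 14.58
eef_pos: [0.6374, 0.0512, 0.0109]
eef_rot: [-179.9, 1.5, 0.7]
ft_force: [-23.0, -1.3, 17.4]
gripper_width: 0.0851
```

Emit:
carry_out(commands=[0.002,0,0,0,0,0.004,0,0,0,0,0.004,0,0,0,0])

```text
time: 14.83
eef_pos: [0.6372, 0.0512, 0.0109]
eef_rot: [-179.9, 1.8, 0.7]
ft_force: [-23.9, -1.4, 19.5]
gripper_width: 0.0855
```

Emit:
carry_out(commands=[0.002,0,0,0,0,0.004,0,0,0,0,0.004,0,0,0,0])

```text
time: 15.08
eef_pos: [0.6371, 0.0512, 0.011]
eef_rot: [-179.9, 2.1, 0.7]
ft_force: [-28.3, -2.7, 23.1]
gripper_width: 0.0851
```

```bash
python3 - <<'E'
from e import *
s=arm.read_state();print(s["torque"])
S=arm.grab_frame("scene")
C=cv2.resize(S["frame"][200:350,180:380],None,fx=4,fy=4,interpolation=cv2.INTER_CUBIC)[:,:,::-1]; cv2.imwrite("pics/b0.png",C)
E
```

```text
[-0.55463543  3.48082881 -0.24787342]
```

View pics/b0.png

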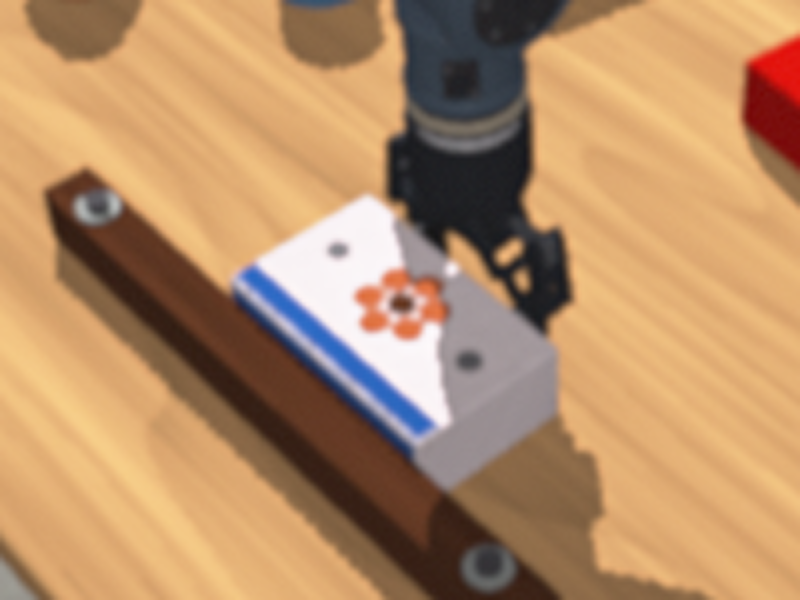

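```bash
python3 - <<'E'
from e import *
S=arm.grab_frame("scene")
pose(S,np.array([[413,447],[233,285],[370,194],[556,350]])/4+[180,200])
C=cv2.resize(S["frame"][260:325,225:305],None,fx=10,fy=9,interpolation=cv2.INTER_CUBIC)[:,:,::-1]; cv2.imwrite("pics/b1.png",C)
E
```

```text
corners [[0.7607, 0.1384], [0.7625, -0.0319], [0.651, -0.0397], [0.652, 0.1378]] len 0.11019297789748282 0.17391698444406478
centre [0.70652174 0.05114632] yaw x 2.1802552564799482 yaw y 0.13168904653534275
```

View pics/b1.png

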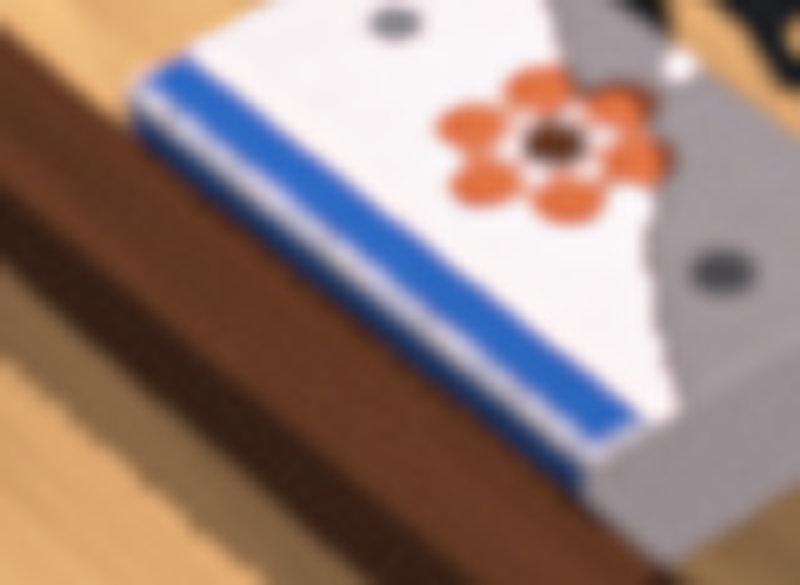

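The block has stopped at x≈0.761, the face stands even along the stop, and the push force is rising, so it is seated. I'll back off.

Emit:
carry_out(commands=[-0.01,0,0,0,0,-0.02,0,0,0,0,-0.04,0,0,0,0,-0.08,0,0,0,0,-0.14,0,0,0,0,-0.2,0,-0.04,0,0,-0.26,0,-0.1,0,0,-0.3,0,-0.15,0,0,-0.3,0,-0.15,0,0,-0.3,0,-0.15,0,0])

```text
time: 16.02
eef_pos: [0.5038, 0.0488, 0.0878]
eef_rot: [180.0, -0.1, 0.6]
ft_force: [0.7, -0.4, -0.6]
gripper_width: 0.0856
```

```bash
python3 - <<'E'
from e import *
s=arm.read_state();print(s["eef_pos"],s["ft_force"])
stripe((240,130,345,175))
f=arm.grab_frame("top");S=arm.grab_frame("scene")
cv2.imwrite("pics/c0.png",f["frame"][:,:,::-1])
C=np.hstack([cv2.resize(f["frame"][125:205,235:335],None,fx=4,fy=4,interpolation=cv2.INTER_CUBIC),cv2.resize(S["frame"][250:330,215:315],None,fx=4,fy=4,interpolation=cv2.INTER_CUBIC)])[:,:,::-1]; cv2.imwrite("pics/c1.png",C)
E
```

```text
[0.50377425 0.04877348 0.08778823] [ 0.70266249 -0.40435096 -0.62861779]
stripe: yaw 0.36330534825542793 x at ends [0.74962377 0.1211163 ] [0.74884167 0.01502855] 42
```

View pics/c0.png

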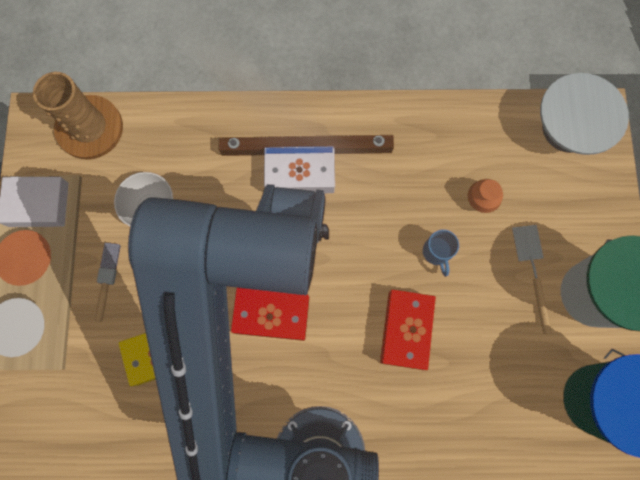

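View pics/c1.png

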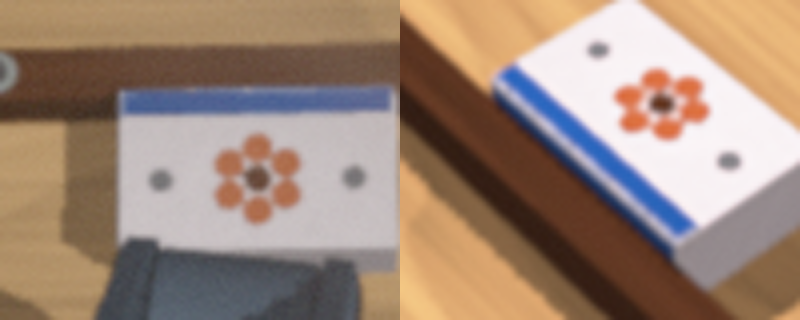

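```bash
python3 - <<'E'
from e import *
F=[arm.grab_frame("top") for _ in range(4)]
f=F[0]; g=np.mean([cv2.cvtColor(a["frame"],cv2.COLOR_RGB2GRAY).astype(float) for a in F],0)
b=np.mean([a["frame"][...,2].astype(float)-a["frame"][...,0] for a in F],0)
def edge(g,cols,r0,r1,sgn,z):
    d=np.clip(np.diff(g[r0:r1],axis=0)*sgn,0,None); r=np.arange(r0,r1-1)+.5
    k=d[:,cols].argmax(0); rr=[]
    for c,kk in zip(cols,k):
        s=slice(max(kk-2,0),kk+3); rr.append((d[s,c]*r[s]).sum()/d[s,c].sum())
    P=ray(f,np.c_[cols,rr],z); p=np.polyfit(P[:,1],P[:,0],1)
    e=P[:,0]-np.polyval(p,P[:,1]); ok=abs(e)<2*np.std(e)+1e-4; p=np.polyfit(P[ok,1],P[ok,0],1)
    print("yaw",-np.degrees(np.arctan(p[0])),"x at .05",np.polyval(p,.05),"std",np.std(e))
c=np.r_[270:328]
print("inner");edge(g,c,148,158,1,.06)
print("inner blueness");edge(b,c,148,158,-1,.06)
print("outer blueness");edge(b,c,142,151,1,.06)
S=[arm.grab_frame("scene") for _ in range(4)];f=S[0]
b=np.mean([a["frame"][...,2].astype(float)-a["frame"][...,0] for a in S],0)
# scene view: inner stripe edge, scan columns (above the stripe is white)
cols=np.r_[246:282]
d=np.diff(b,axis=0); 
def sc(sgn,z,lo,hi):
    rr=[]
    for cc in cols:
        base=200+(262+ (cc-180)*4*0-0)/4 if 0 else 269+ (cc-242.5)*(306-269)/(288-242.5)
        r0=int(base+lo); r1=int(base+hi); q=np.clip(d[r0:r1,cc]*sgn,0,None); r=np.arange(r0,r1)+.5
        k=q.argmax(); s=slice(max(k-1,0),k+2); rr.append((q[s]*r[s]).sum()/q[s].sum())
    P=ray(f,np.c_[cols,rr],z); p=np.polyfit(P[:,1],P[:,0],1)
    print("scene yaw",-np.degrees(np.arctan(p[0])),"x at .05",np.polyval(p,.05),np.std(P[:,0]-np.polyval(p,P[:,1])))
sc(1,.06,-8,2)
sc(-1,.045,1,10)
E
```

```text
inner
yaw 0.5790101415731627 x at .05 0.7424135178743746 std 0.00025621453198256466
inner blueness
yaw 0.46991453099807223 x at .05 0.7429137667503587 std 0.00019102016412267156
outer blueness
yaw 0.7040449801579294 x at .05 0.7598627178934433 std 0.00038904005089305594
scene yaw 0.708156605982189 x at .05 0.7413731070685529 0.00039354347271546914
scene yaw 0.7111530393473657 x at .05 0.7466041425074433 0.00042497504438034544
```

```bash
python3 - <<'E'
from e import *
S=[arm.grab_frame("scene") for _ in range(6)];f=S[0]
I=np.mean([a["frame"].astype(float) for a in S],0)
b=I[...,2]-I[...,0]
for c in (246,256,266,276): print(c,[(r,int(b[r,c])) for r in range(int(263+(c-242.5)*.81),int(263+(c-242.5)*.81)+20)])
R=np.array(f["R"]);C=-R.T@np.array(f["t"]);print(C)
# plane of block face: point (.7605,.05), normal yaw .6
n=np.array([np.cos(np.radians(.6)),np.sin(np.radians(.6)),0])
def onface(u,v,x0): 
    d=np.array([(u-f["cx"])/f["fx"],(v-f["cy"])/f["fy"],1])@R
    return C+d*((np.array([x0,.05,0])-C)@n)/(d@n)
for c in range(246,282,5):
    base=269+(c-242.5)*.81; r0=int(base)-1
    # lower blue->brown edge: steepest negative step after the face blue
    seg=b[r0:r0+12,c]; dd=np.diff(seg); 
    def sub(k,q): 
        s=slice(max(k-1,0),k+2); return (q[s]*(np.arange(len(q))[s])).sum()/q[s].sum()+r0+.5
    lo=sub(np.argmin(dd[3:])+3,np.clip(-dd,0,None)); up=sub(np.argmax(dd[2:])+2,np.clip(dd,0,None))
    print(c,round(up,2),round(lo,2),[onface(c,v,.7605)[2].round(4) for v in(up,lo)],[onface(c,v,.762)[2].round(4) for v in(up,lo)])
E
```

```text
246 [(265, -5), (266, -5), (267, 2), (268, 47), (269, 94), (270, 133), (271, 147), (272, 146), (273, 135), (274, 105), (275, 66), (276, 32), (277, 18), (278, 21), (279, 38), (280, 52), (281, 41), (282, 3), (283, -35), (284, -54)]
256 [(273, -6), (274, -7), (275, -6), (276, 8), (277, 59), (278, 107), (279, 138), (280, 147), (281, 147), (282, 135), (283, 100), (284, 58), (285, 26), (286, 15), (287, 20), (288, 38), (289, 53), (290, 44), (291, 9), (292, -30)]
266 [(282, -5), (283, -6), (284, -2), (285, 26), (286, 74), (287, 117), (288, 140), (289, 145), (290, 144), (291, 132), (292, 98), (293, 56), (294, 26), (295, 14), (296, 19), (297, 37), (298, 53), (299, 44), (300, 9), (301, -28)]
276 [(290, -5), (291, -5), (292, -6), (293, 0), (294, 33), (295, 77), (296, 115), (297, 137), (298, 142), (299, 140), (300, 124), (301, 88), (302, 48), (303, 21), (304, 13), (305, 20), (306, 37), (307, 53), (308, 45), (309, 11)]
[1.19088742 0.72582483 0.94525059]
246 278.81 274.53 [np.float64(0.0554), np.float64(0.0723)] [np.float64(0.0585), np.float64(0.0753)]
251 283.2 278.61 [np.float64(0.0559), np.float64(0.0738)] [np.float64(0.0589), np.float64(0.0768)]
256 287.78 283.47 [np.float64(0.0556), np.float64(0.0723)] [np.float64(0.0586), np.float64(0.0753)]
261 292.05 287.61 [np.float64(0.0565), np.float64(0.0736)] [np.float64(0.0595), np.float64(0.0765)]
266 296.8 292.46 [np.float64(0.0555), np.float64(0.0721)] [np.float64(0.0586), np.float64(0.0751)]
271 301.05 296.52 [np.float64(0.0565), np.float64(0.0736)] [np.float64(0.0596), np.float64(0.0766)]
276 305.21 301.41 [np.float64(0.0578), np.float64(0.0721)] [np.float64(0.0609), np.float64(0.0751)]
281 309.5 305.57 [np.float64(0.0586), np.float64(0.0732)] [np.float64(0.0616), np.float64(0.0762)]
```

Both views and the force agree that it is home. I'll press once at the middle of the back with shut fingers, so the face can settle fully on the stop, and then retreat.

Emit:
carry_out(commands=[0,-0.004,0,0,1,0,-0.004,0,0,1,0,-0.004,0.07,0,1,0.05,-0.004,0.136,0,1,0.12,-0.004,0.136,0,1,0.19,-0.004,0.136,0,1,0.23,-0.004,0.136,0,1,0.25,-0.004,0.136,0,1,0.26,-0.004,0.136,0,1,0.268,-0.004,0.136,0,1,0.276,-0.004,0.136,0,1,0.284,-0.004,0.136,0,1,0.29,-0.004,0.136,0,1,0.29,-0.004,0.136,0,1])

```text
time: 18.03
eef_pos: [0.635, 0.0541, 0.0146]
eef_rot: [-179.8, 1.7, 0.7]
ft_force: [-16.4, 2.7, -4.0]
gripper_width: -0.0001
```

Emit:
carry_out(commands=[0.004,0,0,0,1,0.008,0,0,0,1,0.008,0,0,0,1])

```text
time: 18.28
eef_pos: [0.6345, 0.0539, 0.0144]
eef_rot: [-179.8, 2.3, 0.7]
ft_force: [-24.5, -1.1, 5.9]
gripper_width: 0.0002
```

Emit:
carry_out(commands=[-0.012,0,0,0,1,-0.025,0,0,0,1,-0.06,0,0,0,1,-0.12,0,0,0,1,-0.18,0,0,0,1,-0.24,0,-0.06,0,1,-0.28,0,-0.14,0,1,-0.3,0,-0.2,0,1,-0.3,0,-0.2,0,1,-0.3,0,-0.2,0,1])

```text
time: 19.12
eef_pos: [0.5041, 0.0506, 0.1206]
eef_rot: [180.0, -0.3, 0.6]
ft_force: [0.5, -0.9, -0.2]
gripper_width: -0.0001
```

```bash
python3 - <<'E'
from e import *
s=arm.read_state();print(s["time"],s["eef_pos"],s["ft_force"])
f=arm.grab_frame("top");S=arm.grab_frame("scene")
C=np.hstack([cv2.resize(f["frame"][125:205,235:335],None,fx=4,fy=4,interpolation=cv2.INTER_CUBIC),cv2.resize(S["frame"][250:330,215:315],None,fx=4,fy=4,interpolation=cv2.INTER_CUBIC)])[:,:,::-1]; cv2.imwrite("pics/d1.png",C)
g=cv2.cvtColor(f["frame"],cv2.COLOR_RGB2GRAY).astype(float); cols=np.r_[270:328]; d=np.clip(np.diff(g[148:158],axis=0),0,None); rr=(d[:,cols]*(np.arange(148,157)+.5)[:,None]).sum(0)/d[:,cols].sum(0)
P=ray(f,np.c_[cols,rr],.06);p=np.polyfit(P[:,1],P[:,0],1);print(-np.degrees(np.arctan(p[0])),np.polyval(p,.05))
cv2.imwrite("pics/d2.png",S["frame"][:,:,::-1])
E
```

```text
19.1167 [0.50412915 0.0505843  0.12058259] [ 0.49830355 -0.90721441 -0.23807216]
0.4252870171983353 0.7424434442305514
```

View pics/d1.png

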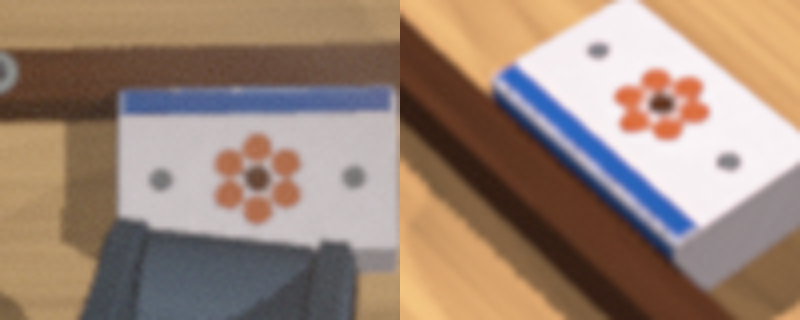

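View pics/d2.png

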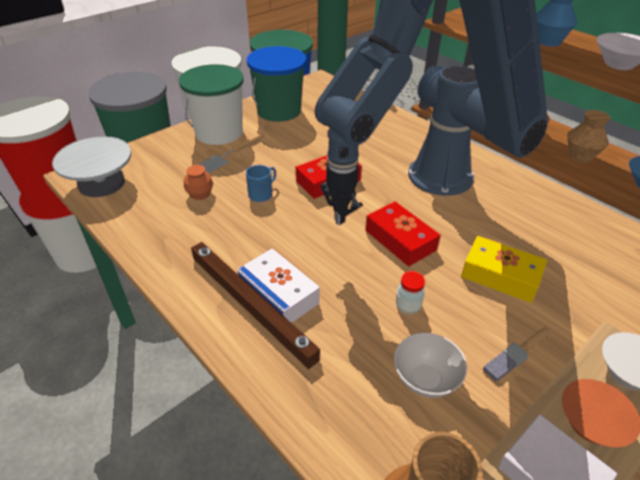

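The pictures show the mould flush with the stop, at scene px (278,283). The bystanders are where they started and the gripper is clear, so I'm handing in.

```bash
python3 -c "
from cell import arm
print(arm.finish_job())"
```

```text
the job is handed in; nothing more can be done
None
```

The mould's blue face now lies flush against the stop, the arm is clear of everything, and I handed the job in at about 19 s.

- **Turning:** I turned the mould about 66° clockwise. I pushed the back-left corner, then the back-right corner, and squared it with two open fingers. It stood square to the stop (both about 0.6°) with roughly 25 mm still to go.
- **Sliding home:** I slid it straight in with the two fingers. It stopped dead while the push force rose from about 15 N (sliding) to 28 N. A last press of about 24 N at the middle of the back did not move it.
- **Last checks:** The face angle read 0.4 to 0.7° against the stop's 0.5 to 0.65°, so they agree within measurement noise. The bystanders and the red and yellow look-alikes looked unmoved by eye; I did not measure them.
- **Disagreement:** The top camera put the blue edge at x = 0.760 and the stop face at about 0.762, within the 2 mm calibration. The scene camera put the edge at 0.761 to 0.7625, so contact rests mainly on the force readings.

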